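# Fold the drill rack and snap the drill case shut

### The job

Close up the drill case: with a fingertip, push the upright rack of twist drills over until it lies flat in the case, and only then swing the open lid over it and press its front edge down until the spring catch snaps over and the lid is fully shut. Push and press only: grip nothing, lift nothing, do not bring the lid down on the drills, keep the case about where it stands and leave the tools around it alone.

Things in the scene. Friction and masses are not known exactly. Their poses are not given: they have to be found in the camera images.
- drill_case: Grey sheet-steel drill case (tray 140 deep x 126 wide x 32 mm high, 2 mm walls, about 1.5 kg all told, stands loose on rubber feet; it slides if pushed sideways with more than about 5 N). Origin: centre of the underside. Its x axis points from the front (catch side, toward the robot) to the back (lid hinge side), y to the left seen from the front, z up. Its yaw is within 0.5 rad of the robot's.
- bit_rack: Hinged rack in the case: two aluminium cross bars (108 mm long in y, 15 mm deep) between side cheeks, holding eight twist drills 4 to 8.5 mm thick that stand up to 120 mm from the pivot. Origin: middle of the pivot axis, at (-56, 0, 17) mm in the case frame, near the front wall; its x axis runs from the pivot along the drills toward their points, y as the case's. The rack stands upright at the start and folds backward, away from the robot, into the tray.
- rack_hinge (a joint): Rack angle, rad: 0 = folded flat in the tray, drills pointing to the back (a stop); about 1.57 = upright, 1.62 = its upright stop. It starts between 1.15 and 1.6. Stiff pivot (about 0.14 N m) that stays at any angle, so the rack must be pushed all the way down.
- rack_bar (a point): Middle of the pushing face of the rack's upper cross bar: the face that looks at the robot when upright and up when folded. 56 mm from the pivot along the drills and 7.5 mm off the pivot plane; the bar is 14 mm wide along the drills. Folded, this face lies 24.5 mm above the bench, 7.5 mm below the tray's rim; the drills lie at least 3 mm lower.
- case_lid: Grey sheet-steel lid, a shallow pan 140 x 126 x 12 mm, standing open at the back of the case. Origin: middle of its hinge axis, at (72, 0, 32) mm in the case frame. In the lid's own frame (axes as the case's when shut) it reaches from x = -142 to -2 mm, y = -63 to +63 mm; its outer face is at z = +12 mm.
- lid_hinge (a joint): Lid angle, rad: 0 = fully shut (a stop), 1.57 = upright, 1.8 = fully open (a stop). It starts between 1.6 and 1.75. Stiff hinge (about 0.18 N m): the lid stays at any angle and does not fall shut. Over the last 0.05 rad the bead on its front edge meets the spring catch, which has to be pressed past with about 5 to 8 N at the front edge; once past, the catch holds the lid shut.
- lid_edge (a point): Point on the lid's outer face, in the middle of its front (free) edge, 6 mm in from the edge, 136 mm from the hinge axis: the place to press. Open, the lid's upper edge stands 170 to 175 mm above the bench; a parts chest 190 mm high can stand close behind it on the left, so reach behind the lid near the lid's upper edge, with the hand above the chest.
- catch: Spring catch, a steel tongue 24 mm wide standing up to 45 mm above the bench in front of the middle of the tray's front wall. Origin at the tongue's foot, at (-76.5, 0, 8) mm in the case frame. It needs no touching: it gives way 2 mm and snaps over the lid's front edge by itself.
- vee_block: Bystander, loose; leave it alone: steel vee block 57 x 56 x 34 mm; origin: centre of its underside.
- pivot_block: Bystander, loose; leave it alone: small alloy block 18 x 20 x 28 mm; origin: centre of its underside.
- feeler_gauge: Bystander, loose; leave it alone: feeler gauge 109 mm long along its y, 49 wide, 10 high; origin: centre of its underside.
- screwdriver_1: Bystander, loose; leave it alone: orange-handled screwdriver 207 mm long along its y, 28 mm high; origin: centre of its underside.
- brass_brush: Bystander, loose; leave it alone: wooden-handled wire brush 74 x 133 x 35 mm; origin: centre of its underside.
- masking_tape: Bystander, loose; leave it alone: roll of masking tape, 80 mm across, 24 mm high; origin: centre of its underside.

How it is judged:
By the outcome, as a careful person would: the job done as asked, in the order asked, and still so for the second after the job is handed in, with the robot touching nothing.
It also fails if it takes over 61 s, if anything falls off the work surface, if the arm or the gripper's body presses on something with over 40 N, if the wrist force passes 120 N, or if a joint passes its speed limit or range.

### The arm

A 6-joint arm with a two-finger parallel gripper is mounted at the origin on a cart in front of the work surface, level with it; the furniture and walls round the work are solid. World frame = base frame: x ahead of the robot, y to its left, z up, the work surface at z = 0. Lengths are in m, angles in rad, forces in N, time in s.
With the tool pointing down it reaches from about 0.275 to 0.75 m from the base axis. Payload 10.2 kg.
Tool frame: the origin (TCP) lies midway between the tips of the shut fingers; the grasp point (between the pads) lies 19 mm behind it (env.hold_point_z is the distance from the TCP to the grasp point, in m); z points along the fingers, y is the line along which they close (so a half turn about z gives the same grasp; the last joint's range is limited). The gripper opens to 85 mm and grips with 20 to 120 N. Pads are 22 mm wide; open, the fingers measure 114 mm over their backs; the gripper's body (76 mm by 85 mm) begins 54 mm behind the grasp point. The pads swing forward as they close: fully open they stand 13 mm farther back than shut.
Start: joints at [0.95, 0.313, 1.498, -0, 1.331, -0.223], TCP at [0.203, 0.484, 0.231] pointing down, gripper open.
Joint ranges: [-2.94, 2.94], [-0.97, 2.17], [0.19, 2.56], [-1.23, 4.37], [0.02, 3.11], [-2.88, 2.88]. Speed limits (rad/s): [2.39, 2.39, 3.01, 3.14, 3.14, 3.14].

### API

Orientations are given as a unit quaternion [x, y, z, w].
In Python, from bench import env, kinematics, monitor, eyes, job gives the robot as it stands. The module is installed in compiled form; this text tells all that it offers. Calls block until the motion is done:
- env.reach(position, orientation): joint-space move of the TCP to a pose.
- env.movel(position, velocity=0.15, frame=None, guard=None): straight line of the TCP; frame=None keeps the orientation; velocity is the mean speed in m/s. With guard (N) it stops when the force on the tool has changed by that much, and returns True; else False.
- env.set_joints(angles): joint-space move.
- env.release() and env.close_gripper(effort=None): open the fingers fully, or close them until they stop; effort is the grip in N (None keeps the last).
- env.hold(seconds).
- kinematics.ik(position, orientation): joint angles nearest the present ones, or None.
- monitor.sense(): the state.
- eyes.grab_frame(name): name is "scene" or "side" or "wrist"; returns a dict with "frame" (384x512x3 uint8, red, green, blue), "mtx" (3x3 intrinsics, pixels), "k1" (the pictures are not rectified: a ray, as slopes to the right and down, at radius r is drawn at 1 + k1 r^2 times it, then the intrinsics apply), "view" (4x4, takes a point from world to camera coordinates). Camera axes: x right, y down, z forward; pixel columns grow to the right and rows downward; lengths in m; the calibration is good to about 2 mm. A picture is of the moment at which its call begins. There is no depth.
A pose or a line that the arm cannot do raises env.MotionError and nothing moves.
- job.hand_in(): hands the job in; it is judged then, once.
The state is a dict: "clock": time; "joints": joint angles; "qvel": joint speeds; "joint_efforts": joint torques, N m; "position": TCP position; "ee_rot": TCP orientation; "contact_force": force on the tool from outside, world axes, zero at the start; "ft_torque": the same for the moment, N m; "finger_gap": opening from 0.0 (shut) to 1.0 (fully open); "gripper_force": force on a finger pad.
Only numpy, scipy, OpenCV 4.12 (cv2) and the standard library are available. Lean on these libraries where they do the work, as an engineer would, in place of code of your own. Each camera call takes 0.05 s, during which the arm holds its last target. There are 200 camera calls.

## Working session

There is one attempt and no reset: what is moved stays moved. The work goes in short steps, each a Python script; the robot and the scene stay as the last script left them, time stands still between calls to the robot, and variables do not carry over. Pictures are saved under pics/ and viewed, at most 10 in all, crops included, and the job is handed in when it is done.

```bash
mkdir -p pics; cat > h.py <<'E'
import numpy as np, cv2
from bench import env, kinematics, monitor, eyes, job
def ray(f,px):
    K,k1,V=np.array(f["mtx"]),f["k1"],np.array(f["view"])
    p=cv2.undistortPoints(np.array([[px]],float),K,np.array([k1,0,0,0,0.]))[0,0]
    R=V[:3,:3];o=-R.T@V[:3,3];d=R.T@np.array([p[0],p[1],1]);return o,d/np.linalg.norm(d)
def onz(f,px,z):
    o,d=ray(f,px);return o+d*(z-o[2])/d[2]
def cross(f1,p1,f2,p2):
    o1,d1=ray(f1,p1);o2,d2=ray(f2,p2)
    s=np.linalg.lstsq(np.c_[d1,-d2],o2-o1,rcond=None)[0]
    a,b=o1+s[0]*d1,o2+s[1]*d2;return (a+b)/2,np.linalg.norm(a-b)
def proj(f,P):
    V=np.array(f["view"]);return cv2.projectPoints(np.array(P,float).reshape(-1,3),cv2.Rodrigues(V[:3,:3])[0],V[:3,3],np.array(f["mtx"]),np.array([f["k1"],0,0,0,0.]))[0][:,0]
E
python3 - <<'E'
from h import *
import pickle
np.set_printoptions(precision=3,suppress=True)
F={}
for n in("scene","side","wrist"):
    f=eyes.grab_frame(n);F[n]=f
    o,d=ray(f,(256,192));print(n,o,d,f["k1"],f["mtx"][0][0])
    if n!="wrist":cv2.imwrite(f"pics/{n}0.png",cv2.resize(f["frame"][:,:,::-1],(800,600),interpolation=cv2.INTER_CUBIC))
pickle.dump(F,open("F0.pkl","wb"))
s=monitor.sense();print(s["clock"],s["position"],s["ee_rot"],s["finger_gap"])
E
```

```text
scene [-0.175  1.008  0.701] [ 0.452 -0.785 -0.425] 0.04222971668394876 461.9116190175826
side [0.125 0.916 0.797] [ 0.272 -0.796 -0.541] -0.09980899714731559 372.8794167637024
wrist [0.127 0.517 0.372] [ 0.315 -0.136 -0.939] -0.004694300689652575 291.7182386901189
0.15 [0.203 0.484 0.231] [ 0.198  0.98  -0.    -0.   ] 0.9976250808325835
```

View pics/scene0.png

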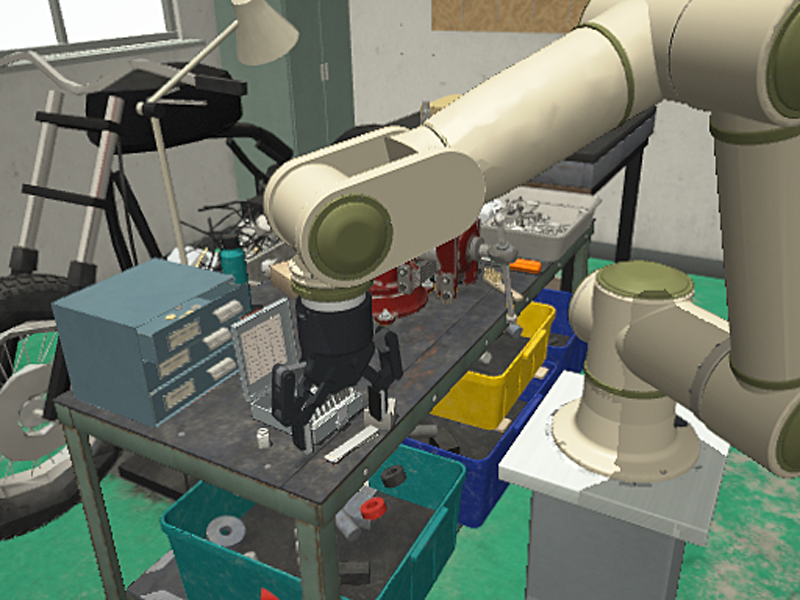

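View pics/side0.png

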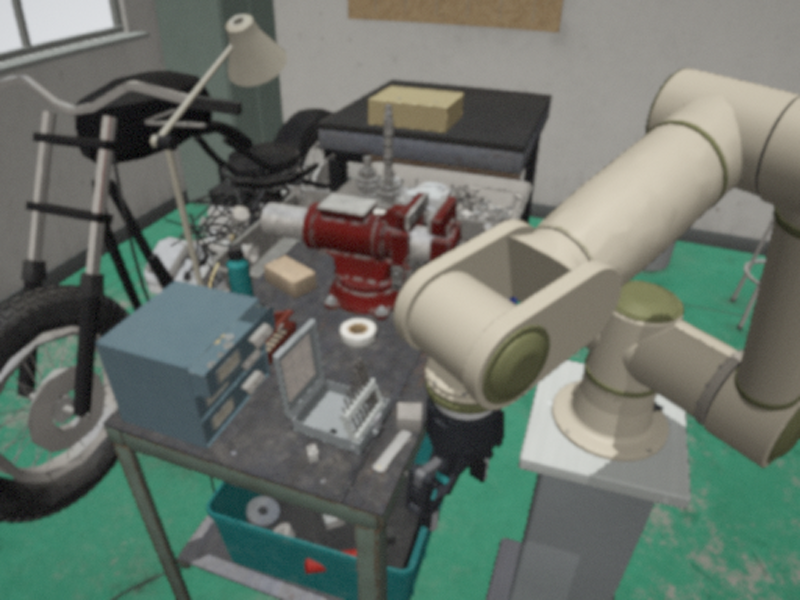

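The scene view has the case hidden behind the gripper at about (310,400). The side view shows it whole: lid at (300,370), rack at (360,405) and tray front corner at about (355,445), with the chest to its left. I'll enlarge the side crop and check the wrist view.

```bash
python3 - <<'E'
from h import *
import pickle
F=pickle.load(open("F0.pkl","rb"))
c=F["side"]["frame"][190:310,150:310,::-1]
cv2.imwrite("pics/sidec.png",cv2.resize(c,(800,600),interpolation=cv2.INTER_CUBIC))
cv2.imwrite("pics/wrist0.png",cv2.resize(F["wrist"]["frame"][:,:,::-1],(800,600),interpolation=cv2.INTER_CUBIC))
E
```

```text
(no output)
```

View pics/sidec.png

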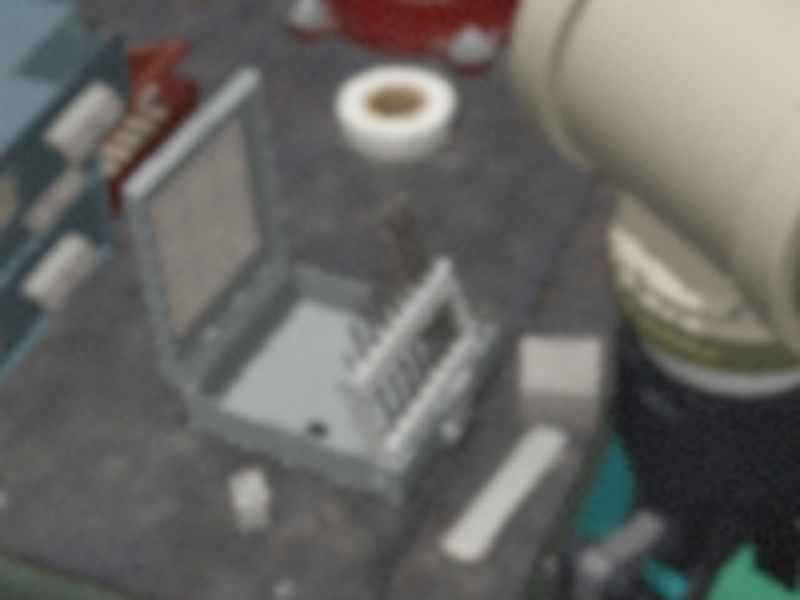

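View pics/wrist0.png

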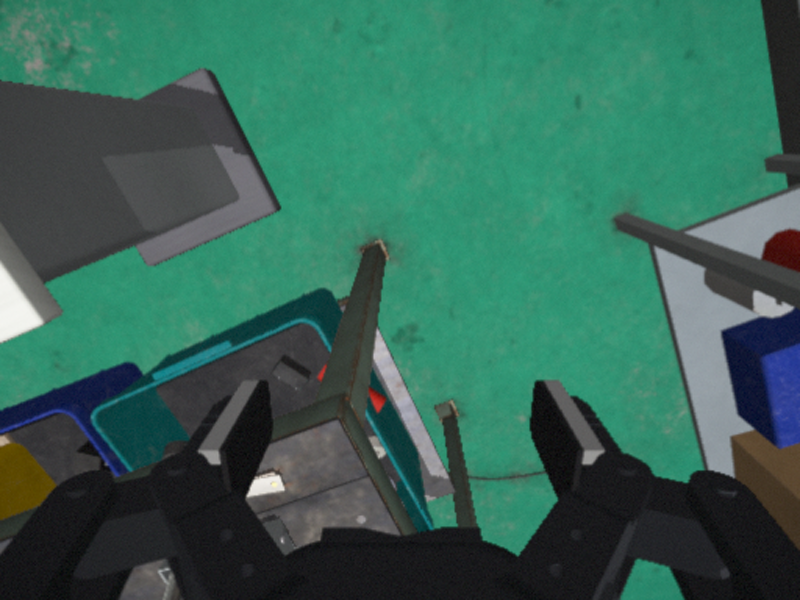

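The crop shows rim corners front-left (400,468), back-left (190,400) and front-right (492,325), and lid top corners (130,190) and (255,75). The wrist view shows only the bench edge. I'll compute points from the side view.

```bash
python3 - <<'E'
from h import *
import pickle
np.set_printoptions(precision=3,suppress=True)
F=pickle.load(open("F0.pkl","rb"));f=F["side"]
P=lambda x,y:(150+x/5-.4,190+y/5-.4)
fl,bl,fr=[onz(f,P(*p),.032) for p in((402,468),(190,400),(494,325))]
print(fl,bl,fr,np.linalg.norm(fl-bl),np.linalg.norm(fl-fr))
print("yaw",np.arctan2(*(bl-fl)[[1,0]]),np.arctan2(*(fl-fr)[[1,0]])-np.pi/2)
print("center",(bl+fr)/2)
for p in((130,190),(255,75)):print("lidtop",onz(f,P(*p),.172))
for p in((350,385),(448,262)):print("rack bar top corner z=.075-.095",onz(f,P(*p),.085))
print("driver",onz(f,P(560,350),.034),"feeler",onz(f,P(460,545),.01),onz(f,P(550,435),.01),"small",onz(f,P(250,500),.02),"tape",onz(f,P(398,105),.024))
s=monitor.sense()
for q in([.45,.2,.3],[.25,.2,.3],[.3,0,.3],[.35,.1,.35]):print(q,kinematics.ik(q,[.198,.98,0,0]) is not None)
E
```

```text
[0.422 0.256 0.032] [0.557 0.25  0.032] [0.415 0.129 0.032] 0.13470661423869537 0.1270527140744846
yaw -0.04578316493242117 -0.05770737537123494
center [0.486 0.189 0.032]
lidtop [0.583 0.241 0.172]
lidtop [0.568 0.119 0.172]
rack bar top corner z=.075-.095 [0.451 0.255 0.085]
rack bar top corner z=.075-.095 [0.439 0.142 0.085]
driver [0.37  0.138 0.034] feeler [0.379 0.279 0.01 ] [0.36  0.184 0.01 ] small [0.496 0.297 0.02 ] tape [ 0.561 -0.071  0.024]
[0.45, 0.2, 0.3] True
[0.25, 0.2, 0.3] True
[0.3, 0, 0.3] True
[0.35, 0.1, 0.35] True
```

```bash
cat >> h.py <<'E'
from scipy.spatial.transform import Rotation as Rn
def quat(yaw,tilt=0):  # tilt>0: fingers point forward-down, hand leans to the robot
    return (Rn.from_euler('z',yaw)*Rn.from_euler('y',-tilt)*Rn.from_quat([0,1,0,0])).as_quat()
E
python3 - <<'E'
from h import *
import pickle
np.set_printoptions(precision=3,suppress=True)
print(Rn.from_quat(quat(-.05,.3)).as_matrix()[:,2])
env.reach([.385,.18,.34],quat(-.05)); env.close_gripper()
F={n:eyes.grab_frame(n) for n in("wrist","scene")};pickle.dump(F,open("F1.pkl","wb"))
s=monitor.sense();print(s["clock"],s["position"],s["finger_gap"],s["contact_force"])
cv2.imwrite("pics/wrist1.png",cv2.resize(F["wrist"]["frame"][:,:,::-1],(800,600),interpolation=cv2.INTER_CUBIC))
E
```

```text
[ 0.295 -0.015 -0.955]
2.4 [0.385 0.18  0.34 ] 0.0024041608782405734 [ 0.555 -0.192  0.381]
```

View pics/wrist1.png

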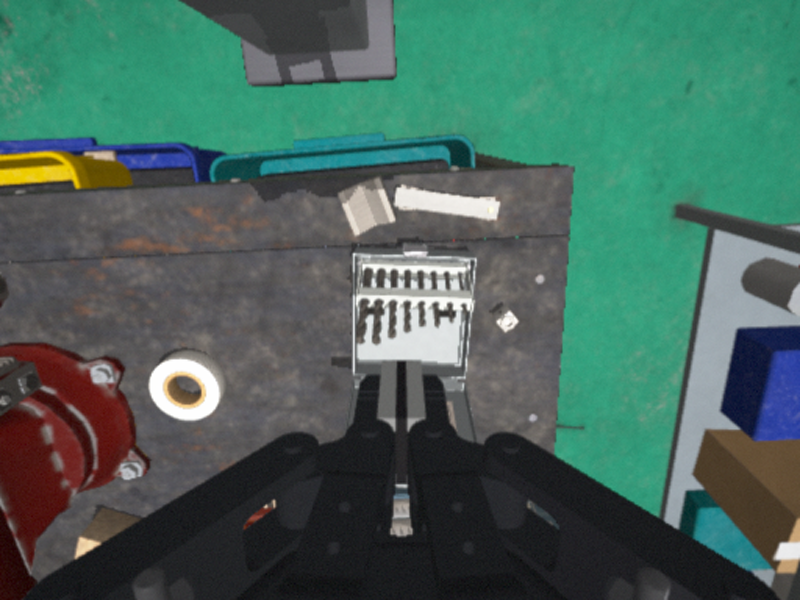

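The wrist view shows tray rim corners front-right (355,254), front-left (476,258), back-right (356,374) and back-left (466,376), with the upper bar at row ~295 and drills leaning back. The finger tips are at (400,365), and the chest lies out of sight below the hand.

```bash
python3 - <<'E'
from h import *
import pickle
np.set_printoptions(precision=3,suppress=True)
F=pickle.load(open("F1.pkl","rb"));w=F["wrist"];sd=pickle.load(open("F0.pkl","rb"))["side"]
k=.64
c=[onz(w,(x*k,y*k),.032) for x,y in((355,254),(476,258),(466,376),(356,374))]
fr,fl,bl,br=c
for p in c:print(p)
d=np.linalg.norm
print(d(fr-fl),d(bl-br),d(fl-bl),d(fr-br))
yaw=np.arctan2(*(fl-fr)[[1,0]])-np.pi/2
f=(fl+fr)/2; C=f[:2]+.07*np.array([np.cos(yaw),np.sin(yaw)]);print("yaw",yaw,"centre from front",C)
X=lambda x,y,z:np.r_[C+np.array([[np.cos(yaw),-np.sin(yaw)],[np.sin(yaw),np.cos(yaw)]])@[x,y],z]
for th in(1.15,1.25,1.35,1.45,1.55):
    e=[X(-.056+.063*np.cos(th)-.0075*np.sin(th),s*.054,.017+.063*np.sin(th)+.0075*np.cos(th)) for s in(1,-1)]
    print("bar top edge L,R",th,(proj(w,e)/k).ravel(),((proj(sd,e)-[150,190])*5).ravel())
for ph in(1.6,1.65,1.7,1.75):
    e=[X(.072-.142*np.cos(ph)+.012*np.sin(ph),s*.063,.032+.142*np.sin(ph)+.012*np.cos(ph)) for s in(1,-1)]
    i=[X(.072-.142*np.cos(ph),s*.063,.032+.142*np.sin(ph)) for s in(1,-1)]
    print("lid outer/inner edge L,R side",ph,((proj(sd,e+i)-[150,190])*5).ravel())
# chest: side view right-front vertical edge top (800-scale 150,327 / 272,325 front-top-right)
for p in((213,380),(272,322),(190,285),(105,350)):print("chest top?",onz(sd,(p[0]*k,p[1]*k),.19))
E
```

```text
[0.414 0.132 0.032]
[0.424 0.255 0.032]
[0.559 0.244 0.032]
[0.551 0.122 0.032]
0.1229976919057657 0.12238249481287646 0.13552143324388338 0.1372098543984033
yaw -0.0832805454179244 centre from front [0.489 0.188]
bar top edge L,R 1.15 [472.552 303.751 358.271 300.091] [347.773 377.194 435.627 260.847]
bar top edge L,R 1.25 [473.356 298.209 358.144 294.505] [357.537 378.441 444.926 261.672]
bar top edge L,R 1.35 [474.084 292.23  358.076 288.484] [367.61  380.592 454.483 263.367]
bar top edge L,R 1.45 [474.723 285.887 358.069 282.103] [377.883 383.629 464.194 265.921]
bar top edge L,R 1.55 [475.264 279.265 358.123 275.448] [388.245 387.525 473.954 269.311]
lid outer/inner edge L,R side 1.6 [127.909 188.001 249.396  67.937 146.475 193.424 266.917  72.382]
lid outer/inner edge L,R side 1.65 [117.233 185.966 239.257  66.424 135.516 190.473 256.565  69.999]
lid outer/inner edge L,R side 1.7 [106.79  184.483 229.305  65.433 124.738 188.068 246.351  68.134]
lid outer/inner edge L,R side 1.75 [ 96.609 183.55  219.569  64.961 114.171 186.211 236.305  66.788]
chest top? [0.631 0.351 0.19 ]
chest top? [0.623 0.175 0.19 ]
chest top? [0.845 0.119 0.19 ]
chest top? [0.854 0.352 0.19 ]
```

```bash
cat >> h.py <<'E'
yaw=-.07;C=np.array([.489,.188])
def X(x,y,z):
    c,s=np.cos(yaw),np.sin(yaw);return np.array([C[0]+c*x-s*y,C[1]+s*x+c*y,z])
E
python3 - <<'E'
from h import *
import pickle
np.set_printoptions(precision=3,suppress=True)
def pose(th,back=0.):
    a=.3*max(th,0)/1.57
    p=np.array([-.056+.056*np.cos(th)-.0075*np.sin(th),.017+.056*np.sin(th)+.0075*np.cos(th)])+back*np.array([-np.sin(th),np.cos(th)])
    t=p-.011*np.array([np.cos(a),np.sin(a)])   # forward corner of the tip -> TCP
    return X(t[0],0,t[1]),quat(yaw,a)
p,q=pose(1.5,.02)
env.reach(p+[-.01,0,.08],q); env.movel(p,.15)
for th in(1.3,1.1,.9,.7,.5,.35,.2,.1,0):
    p,q=pose(th); g=env.movel(p,.08,frame=q,guard=15)
    s=monitor.sense();print(th,g,s["position"]-p,s["contact_force"],round(s["clock"],2))
    if g:break
if th==0:
    print(env.movel(p-[0,0,.004],.02,guard=10))
    s=monitor.sense();print(s["position"],s["contact_force"])
F={n:eyes.grab_frame(n) for n in("wrist","scene","side")};pickle.dump(F,open("F2.pkl","wb"))
print(s["clock"])
E
```

```text
1.3 False [-0. -0.  0.] [-1.07  -0.725 -0.543] 4.42
1.1 False [-0. -0. -0.] [-0.139 -0.224  0.626] 4.71
0.9 False [-0. -0. -0.] [ 0.106 -0.348  0.225] 5.0
0.7 False [-0. -0. -0.] [-1.037  0.542 -0.425] 5.28
0.5 False [-0. -0. -0.] [-0.318  0.9    0.854] 5.57
0.35 False [-0. -0. -0.] [ 0.218  0.008 -0.572] 5.82
0.2 False [-0. -0. -0.] [-0.169  0.022  0.284] 6.07
0.1 False [-0. -0. -0.] [-0.508  0.44   0.205] 6.32
0 False [-0.  0.  0.] [-0.985  1.293  1.612] 6.57
True
[0.478 0.189 0.024] [-4.54  -1.781 11.709]
6.775
```

```bash
python3 - <<'E'
from h import *
import pickle
s=monitor.sense()
env.movel(np.array(s["position"])+[0,0,.06],.15); env.movel(X(-.1,0,.34),.25,frame=quat(yaw))
w=eyes.grab_frame("wrist");sd=eyes.grab_frame("side");sc=eyes.grab_frame("scene");pickle.dump((w,sd,sc),open("F3.pkl","wb"))
a=cv2.resize(w["frame"][140:290,200:350,::-1],(400,400),interpolation=cv2.INTER_CUBIC)
b=cv2.resize(sd["frame"][190:310,150:270,::-1],(400,400),interpolation=cv2.INTER_CUBIC)
cv2.imwrite("pics/flat.png",np.hstack([a,b]));print(monitor.sense()["clock"])
E
```

```text
8.8667
```

View pics/flat.png

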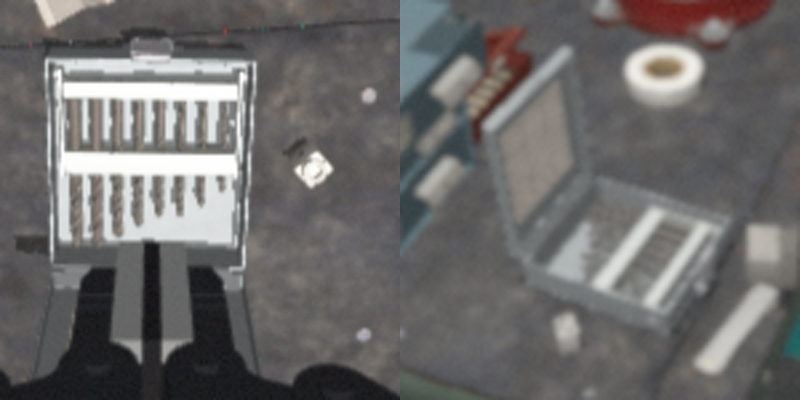

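Left: the rack lies flat in the tray with its drills down, and the case has not moved. Right: the lid is still open, with the chest just behind it on the left. Next is the lid, pushed from behind at its right part, clear of the chest.

```bash
python3 - <<'E'
from h import *
import pickle
np.set_printoptions(precision=3,suppress=True)
w=pickle.load(open("F3.pkl","rb"))[0]
print([onz(w,(200+x/2.667,140+y/2.667),.032) for x,y in((48,60),(252,60))])
y0=-.045;q=quat(yaw)
def pose(ph,y):
    r=.126+.009*np.clip((1.2-ph)/1.2,0,1)
    return X(.072-r*np.cos(ph)+.012*np.sin(ph)+.011,y,.032+r*np.sin(ph)+.012*np.cos(ph))
def st(l,g):
    s=monitor.sense();print(l,g,s["position"],s["contact_force"],round(s["clock"],2))
env.movel(X(.0,y0,.30),.25,frame=q); env.movel(X(.120,y0,.27),.25)
g=env.movel(X(.120,y0,.158),.1,guard=5);st("down",g)
if not g:
    for ph in(1.5,1.35,1.2,1.05,.9,.75,.6,.45,.3,.2,.12):
        g=env.movel(pose(ph,y0),.1,guard=10);st(ph,g)
        if g:break
pickle.dump([eyes.grab_frame(n) for n in("side","scene","wrist")],open("F4.pkl","wb"))
E
```

```text
[array([0.415, 0.132, 0.032]), array([0.423, 0.253, 0.032])]
down False [0.606 0.135 0.159] [ 0.234 -0.024  0.167] 11.39
1.5 False [0.572 0.137 0.159] [-0.858  0.252 -0.02 ] 11.88
1.35 False [0.553 0.138 0.158] [ 0.438 -0.621 -0.449] 12.22
1.2 False [0.535 0.14  0.154] [-0.259 -0.011  0.154] 12.57
1.05 False [0.516 0.141 0.148] [ 0.301  0.609 -0.054] 12.91
0.9 False [0.499 0.142 0.14 ] [-0.021  0.175 -0.102] 13.25
0.75 False [0.483 0.143 0.129] [ 0.349 -0.389 -0.056] 13.59
0.6 False [0.468 0.144 0.116] [ 0.385 -0.754  0.845] 13.94
0.45 False [0.456 0.145 0.1  ] [-0.034 -0.161 -0.166] 14.29
0.3 False [0.446 0.146 0.083] [1.058 0.403 0.094] 14.64
0.2 False [0.441 0.146 0.071] [ 0.541 -0.66   0.527] 14.93
0.12 False [0.437 0.146 0.06 ] [ 0.245 -0.444  0.158] 15.18
```

```bash
python3 - <<'E'
from h import *
import pickle
sd,sc,w=pickle.load(open("F4.pkl","rb"))
b=cv2.resize(sd["frame"][180:310,140:300,::-1],(480,390),interpolation=cv2.INTER_CUBIC)
a=cv2.resize(sc["frame"][190:300,150:250,::-1],(320,390),interpolation=cv2.INTER_CUBIC)
cv2.imwrite("pics/lid.png",np.hstack([a,b]))
E
```

```text
(no output)
```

View pics/lid.png

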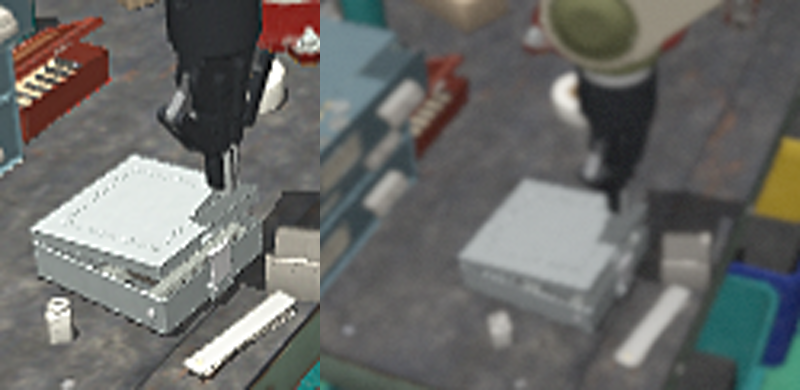

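Both views show the lid almost shut, its front edge slightly raised at (160,275) left, with the finger on its right front. Next I press at the middle of the front edge.

```bash
python3 - <<'E'
from h import *
np.set_printoptions(precision=3,suppress=True)
def st(l,g=None):
    s=monitor.sense();print(l,g,s["position"],s["contact_force"],round(s["clock"],2))
s=monitor.sense();p=np.array(s["position"])
env.movel(p+[0,0,.03],.15); env.movel(X(-.055,0,.09),.15); env.movel(X(-.055,0,.062),.1); st("above")
for z in(.054,.050,.048,.046,.045,.044,.043,.042):
    g=env.movel(X(-.055,0,z),.03,guard=30); st(z,g)
    if g: break
env.hold(.3);st("pressed")
p=np.array(monitor.sense()["position"])
env.movel(p+[0,0,.08],.15);env.movel(X(-.12,0,.33),.25);st("up")
F=[eyes.grab_frame(n) for n in("side","scene","wrist")]
sd,sc,w=F
b=cv2.resize(w["frame"][110:290,180:350,::-1],(370,390),interpolation=cv2.INTER_CUBIC)
a=cv2.resize(sc["frame"][190:300,150:270,::-1],(425,390),interpolation=cv2.INTER_CUBIC)
cv2.imwrite("pics/shut.png",np.hstack([a,b]))
E
```

```text
above None [0.434 0.191 0.062] [0.605 0.289 0.002] 16.57
0.054 False [0.434 0.192 0.054] [ 0.291 -0.312 -0.038] 16.98
0.05 False [0.434 0.192 0.05 ] [-0.866 -1.168  0.426] 17.27
0.048 False [0.434 0.192 0.048] [ 0.606 -0.161  0.623] 17.52
0.046 False [0.434 0.192 0.046] [-0.477  0.528 -0.651] 17.77
0.045 False [0.434 0.192 0.045] [ 0.107  0.698 -0.2  ] 18.02
0.044 False [0.434 0.192 0.044] [ 0.54  -0.79  -0.085] 18.27
0.043 False [0.434 0.192 0.044] [-2.868 -0.227 10.941] 18.52
0.042 False [0.434 0.192 0.044] [-7.778 -1.959 21.263] 18.77
pressed None [0.434 0.192 0.044] [-7.184 -2.065 21.646] 19.07
up None [0.369 0.196 0.329] [0.117 0.535 0.085] 20.77
```

View pics/shut.png

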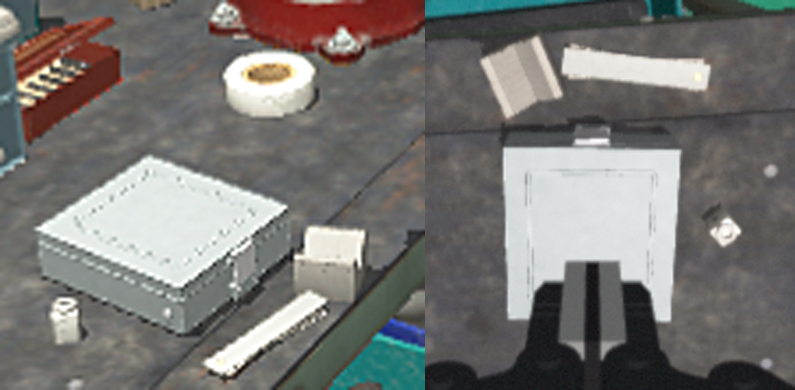

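The lid is flush, with the catch over its front edge at (243,265), and the press stopped hard at z = 44 mm, which is the shut height. The tools around the case stand where they were.

```bash
python3 -c "
from h import *
print(job.hand_in())"
```

```text
the job is handed in; nothing more can be done
None
```

The job is handed in: I pushed the rack flat, then shut the lid until it stopped at its 44 mm closed height with the catch over its edge; the case and the tools around it look unmoved, and the arm was clear at about 21 s (limit 61 s).

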